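# Set the coffee grinder's collar to the round mark

## Task

On the snack counter stands a coffee grinder with its hopper off. With your fingertips or the outside of your fingers, push the upright knob on its adjusting lever round the arc until the lever's pointer points squarely at the round mark on the deck (not the bar-shaped one), then leave it there. Do not grip the knob, and leave the hopper, the mug and the tape roll where they stand.

Things in the scene. Friction and masses are not known exactly. Their poses are not given: they have to be found in the camera images.
- grinder: Coffee grinder without hopper, fixed to the counter: black round body 200 mm in diameter, its flat deck 150 mm above the counter. Origin: centre of its underside, on the collar's axis; z up. Its front, with a steel chute reaching 111 mm from the axis at 67 to 117 mm height, faces its own -x. Grey 10 mm ticks ring the deck 86 mm from the axis, save near the marks.
- collar: Aluminium adjusting collar, 92 mm across, top 13 mm above the deck, with lever and knob. Turns on the grinder's vertical axis. Origin: on the axis at deck height; own -x points out along the lever, z up. Starts within 0.4 rad of the grinder's front; turns to stops 2.0 rad either side of it. Friction is 2 to 3 N at the knob; no spring or clicks, it stays where left.
- lever_knob (a point): Foot of the upright steel knob on the lever: a round post 14 mm in diameter, 43 mm tall, its foot 12 mm and its top 55 mm above the deck (162 and 205 mm above the counter), 62 mm from the collar's axis on the lever's centre line. This point: centre of its foot. The flat lever arm below it is 10 mm wide, its top 12 mm above the deck.
- pointer (a point): Tip of the lever's pointer nose, 77 mm from the collar's axis, 12 mm above the deck. Its axes turn with the collar: -x points outwards along the lever, z is up.
- round_mark: The mark to set: a plain steel disc 18 mm in diameter and 1.5 mm high on the deck, 87 to 89 mm from the collar's axis, to the left or right of the grinder (own +y or -y side, up to 18 mm ahead or behind). Origin: centre of its underside. It cannot be moved.
- bar_mark: The other mark, not to be used: a steel bar 22 mm long, 6 mm wide and 1.5 mm high on the deck on the opposite side from the round mark. Origin: centre of its underside.
- hopper: The grinder's grey plastic hopper standing loose on the counter: a funnel, 60 mm in diameter at the foot, 124 mm at the mouth, 135 mm tall. Origin: centre of its underside. Not to be disturbed.
- mug: White ceramic mug, 80 mm in diameter, 95 mm tall, handle at its own +y. Origin: centre of its underside. Not to be disturbed.
- tape_roll: Roll of blue tape lying flat, 104 mm in diameter, 36 mm high. Origin: centre of its underside. Not to be disturbed.
Things that resemble listed ones, but are neither listed nor needed, are in the scene too. There is more than one size of the grinder; the job needs the largest.

How it is judged:
By the outcome, as a careful person would: the job done as asked, in the order asked, and still so for the second after the job is handed in, with the robot touching nothing.
It also fails if it takes over 38 s, if anything falls off the work surface, if the arm or the gripper's body presses on something with over 40 N, if the wrist force passes 120 N, or if a joint passes its speed limit or range.

## Robot

A 6-joint arm with a two-finger parallel gripper is mounted at the origin on the work surface. World frame = base frame: x ahead of the robot, y to its left, z up, the work surface at z = 0. Lengths are in m, angles in rad, forces in N, time in s.
With the tool pointing down it reaches from about 0.25 to 0.775 m from the base axis. Payload 4 kg.
Tool frame: the origin (TCP) lies midway between the tips of the shut fingers; the grasp point (between the pads) lies 19 mm behind it (robot.tcp_to_grasp is the distance from the TCP to the grasp point, in m); x points along the fingers, y is the direction in which the jaws open and shut, and the axes are right-handed (so a half turn about x gives the same grasp; the last joint's range is limited). The gripper opens to 94 mm and grips with 3 to 60 N. Pads are 16 mm wide; open, the fingers measure 119 mm over their backs; the gripper's body (75 mm by 177 mm) begins 78 mm behind the grasp point.
Start: joints at [-1.323, 0.087, 1.371, -0, 1.684, -0.103], TCP at [0.189, -0.517, 0.206] pointing down, gripper open.
Joint ranges: [-3.1, 3.1], [-0.76, 2.03], [0.27, 2.55], [-1.08, 4.22], [0.17, 2.65], [-2.57, 2.57]. Speed limits (rad/s): [2.79, 2.79, 3.14, 3.14, 3.14, 3.14].

## Interface

Orientations are given as [roll, pitch, yaw] about the fixed x, y, z axes, in that order (R = Rz(yaw) Ry(pitch) Rx(roll)).
In Python, from bench import robot gives the robot as it stands.
- The arm moves only by the tool send_rows, never from a script. Its argument "increments" is a list of rows, each a list of 5 numbers: the opening, from -1 (shut) to 1 (fully open), so that 0 is half open, then the shift along the tool's x, y, z in m, then the turn about the tool's x in rad. In form: [[hand, tx, ty, tz, roll], ...]. A call has 1 to 5 rows; each row is the pose to reach, as a shift and turn from the pose commanded when the call began, along the tool's axes at that moment; what a row does not reach only later rows make up. A row lasts 1/12 s, in which the tool goes at most 41.7 mm and 7.16 degrees, less where a joint would pass 70% of its speed; a pose out of reach is approached as far as the arm can. A call with a gripper value outside its range is refused whole. The fingers move at their own pace and stop on an object; the grip force is fixed at half the most. Time passes only in rows, so rows that repeat a pose let the fingers close. It gives the time, the measured TCP pose, the force and the opening at its end, in the units of the state.
- robot.get_obs(): the state, without advancing time (a new reading comes with each control period).
- robot.snapshot(name): name is "scene" or "top"; returns a dict with "image" (480x640x3 uint8, red, green, blue), "intrinsics" (3x3 intrinsics, pixels), "world_from_camera" (4x4, takes a point from camera to world coordinates). Camera axes: x right, y down, z forward; pixel columns grow to the right and rows downward; lengths in m; the calibration is good to about 2 mm. A picture is of the moment at which its call begins. There is no depth.
- robot.close_job(): hands the job in, once; it reports no verdict.
The state is a dict: "time": time; "joint_positions": joint angles; "qvel": joint speeds; "joint_torque": joint torques, N m; "tool_pos": TCP position; "ee_rot": TCP orientation; "wrist_force": force on the tool from outside, world axes, zero at the start; "wrist_torque": the same for the moment, N m; "width": finger opening in m.
Only numpy, scipy, OpenCV 4.12 (cv2) and the standard library are available. Lean on these libraries where they do the work, as an engineer would, in place of code of your own. Each camera call takes 0.05 s, during which the arm holds its last target.

## Working session

There is one attempt and no reset: what is moved stays moved. The work goes in short steps, Python scripts to look and compute and a tool call to move; the robot and the scene stay as the last step left them, time stands still between calls to the robot, and variables do not carry over. Pictures are saved under pics/ and viewed, and the job is handed in when it is done.

Besides the shell and the picture viewer there is one more tool, called after "Emit:" by a JSON object that holds its "op" and its "data", one argument or row to a line. send_rows: Moves the arm, as the interface text tells. Its arguments: {"type":"object","properties":{"increments":{"type":"array"}},"required":["increments"]}

```bash
mkdir -p pics; ls; python3 - <<'E'
from bench import robot
import cv2,numpy as np
np.set_printoptions(precision=4,suppress=True)
for n in("scene","top"):
    s=robot.snapshot(n); cv2.imwrite(f"pics/{n}0.png",s["image"][:,:,::-1]); print(s["intrinsics"],s["world_from_camera"])
o=robot.get_obs(); print(o)
E
```

```text
pics
[[509.7387   0.     327.1342]
 [  0.     509.7387 228.784 ]
 [  0.       0.       1.    ]] [[-0.3702  0.4985 -0.7839  1.3162]
 [ 0.9289  0.1933 -0.3158  0.2977]
 [-0.0059 -0.8451 -0.5346  0.6235]
 [ 0.      0.      0.      1.    ]]
[[574.9203   0.     328.043 ]
 [  0.     574.9203 248.9157]
 [  0.       0.       1.    ]] [[ 0.0021 -0.9873  0.1589  0.4182]
 [-1.     -0.0029 -0.0048 -0.011 ]
 [ 0.0052 -0.1589 -0.9873  1.1684]
 [ 0.      0.      0.      1.    ]]
{'time': 0.1, 'joint_positions': array([-1.3231,  0.0879,  1.3721, -0.    ,  1.6836, -0.1031]), 'qvel': array([ 0.0013, -0.0016, -0.0051,  0.0005,  0.0004, -0.0007]), 'joint_torque': array([  0.0023, -34.1252, -30.3303,   0.0719,   0.0304,  -0.0001]), 'tool_pos': array([ 0.1889, -0.516 ,  0.2044]), 'ee_rot': array([-1.6529,  1.5688,  1.8395]), 'wrist_force': array([-0.1354, -0.4431, -0.3156]), 'wrist_torque': array([-0.016 ,  0.0804,  0.0297]), 'width': 0.093783365692295}
```

View pics/scene0.png

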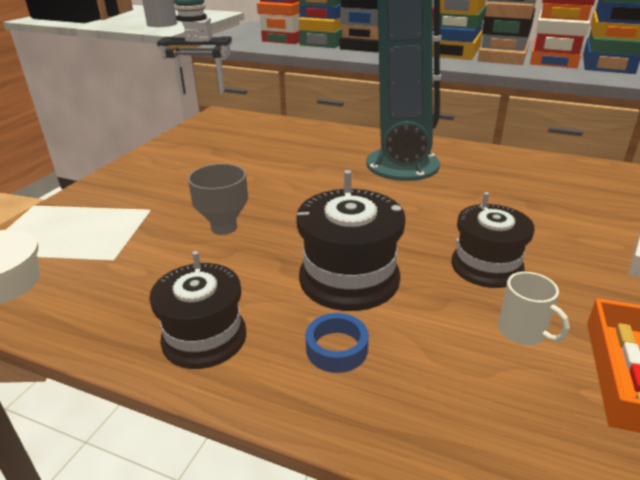

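View pics/top0.png

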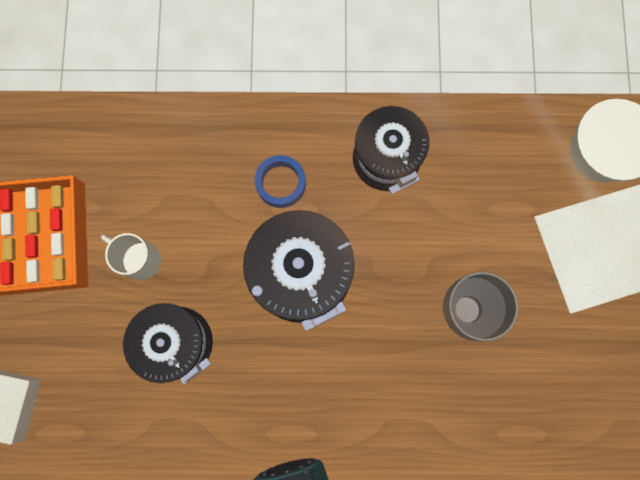

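The largest grinder is in the middle of the top view at about (298,265). Its round mark is near (257,291), the bar near (343,245), and the pointer near (315,298). I'll enlarge the image to measure these.

```bash
python3 - <<'E'
import cv2
i=cv2.imread("pics/top0.png")
cv2.imwrite("pics/z0.png",cv2.resize(i[200:340,230:370],(800,800),interpolation=cv2.INTER_CUBIC)[0:800][:, :] if 0 else cv2.resize(i[203:338,230:366],(604,600),interpolation=cv2.INTER_CUBIC))
i=cv2.imread("pics/scene0.png")
cv2.imwrite("pics/z1.png",cv2.resize(i[165:305,285:420],(579,600),interpolation=cv2.INTER_CUBIC))
E
```

```text
(no output)
```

View pics/z0.png

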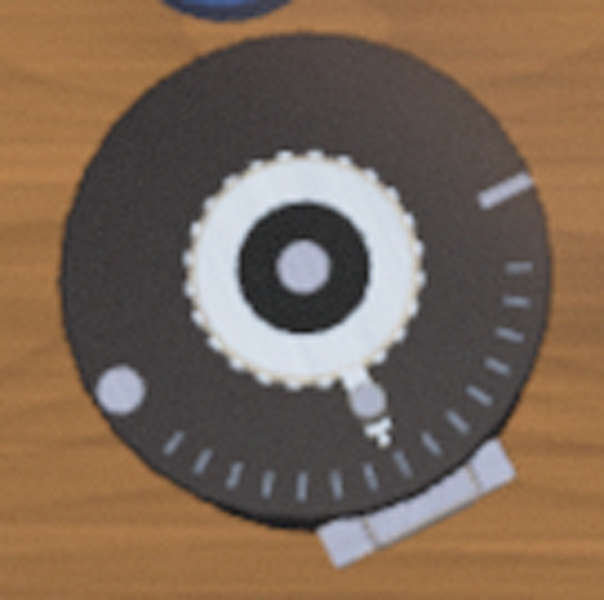

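View pics/z1.png

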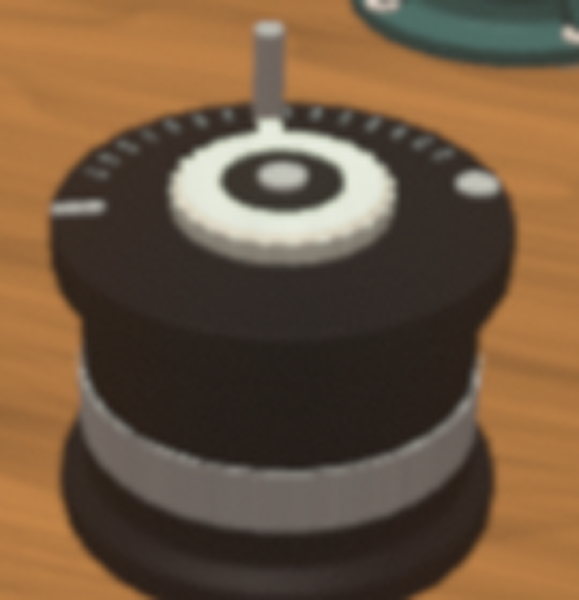

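```bash
cat > h.py <<'E'
import numpy as np,cv2
from bench import robot
np.set_printoptions(precision=4,suppress=True)
def bp(s,px,z):
    K,T=s["intrinsics"],s["world_from_camera"]
    d=T[:3,:3]@np.linalg.solve(K,[px[0],px[1],1]); c=T[:3,3]
    return c+d*(z-c[2])/d[2]
def pj(s,P):
    K,T=s["intrinsics"],s["world_from_camera"]
    q=K@(T[:3,:3].T@(np.asarray(P)-T[:3,3])); return q[:2]/q[2]
E
python3 - <<'E'
from h import *
s=robot.snapshot("top"); im=s["image"]
Z=lambda x,y:((x+.5)/4.441+230-.5,(y+.5)/4.444+203-.5)
g=cv2.cvtColor(im,cv2.COLOR_RGB2GRAY).astype(int)
# bright blobs in grinder region
def cen(box,th):
    x0,y0,x1,y1=box; p=g[y0:y1,x0:x1]; w=np.clip(p-th,0,None); yy,xx=np.mgrid[y0:y1,x0:x1]
    return (w*xx).sum()/w.sum(),(w*yy).sum()/w.sum()
m=cen((250,284,265,298),90);M=bp(s,m,.1515)
hub=cen((290,256,305,271),90)
col=bp(s,Z(303.5,268),.163)
deck=bp(s,Z(306.5,279),.15)
# deck edge fit by dark mask
pts=[]
for a in np.arange(0,2*np.pi,.05):
    for r in np.arange(.12,.08,-.0003):
        P=[deck[0]+r*np.cos(a),deck[1]+r*np.sin(a),.15]; u,v=pj(s,P)
        if im[int(round(v)),int(round(u))].max()<85: pts.append((P[0],P[1],r,a));break
pts=np.array(pts)
A=np.c_[2*pts[:,:2],np.ones(len(pts))]
keep=np.ones(len(pts),bool)
for _ in range(6):
    x=np.linalg.lstsq(A[keep],(pts[keep,:2]**2).sum(1),rcond=None)[0]; R=np.sqrt(x[2]+x[0]**2+x[1]**2)
    res=np.hypot(*(pts[:,:2]-x[:2]).T)-R; keep=abs(res)<.0015
print("deck fit",x[:2],R,keep.sum(),len(pts)); print("mark",m,M,"col",col,"deck",deck,"hub px",hub,bp(s,hub,.163))
tip=bp(s,Z(383,448),.162); kt=bp(s,Z(368,399),.205)
bar=bp(s,Z(508,190),.1515)
for c in (x[:2],col[:2]):
    for n,P in(("mark",M),("tip",tip),("knobtop",kt),("bar",bar)):
        d=P[:2]-c; print(n,P[:2],np.hypot(*d),np.arctan2(d[1],d[0]))
s2=robot.snapshot("scene")
for q in((285.5+477/4.289,164.5+184/4.286),):
    P=bp(s2,q,.1515);print("scene mark",P)
print("scene knob top",bp(s2,(284.5+269/4.289,164.5+28/4.286),.205),"hub",bp(s2,(284.5+283/4.289,164.5+175/4.286),.163))
E
```

```text
deck fit [0.5539 0.037 ] 0.0982338240672134 87 120
mark (np.float64(256.4422512670045), np.float64(290.54507868765006)) [0.5069 0.1106 0.1515] col [0.5549 0.0371 0.163 ] deck [0.5522 0.0365 0.15  ] hub px (np.float64(297.8656179775281), np.float64(262.61516853932585)) [0.5554 0.0373 0.163 ]
mark [0.5069 0.1106] 0.08732260891570291 2.1390568304129216
tip [0.4837 0.0052] 0.07703820161850664 -2.715739998968221
knobtop [0.4994 0.0102] 0.06073779607244008 -2.6854791804377625
bar [ 0.5884 -0.0446] 0.08857169929238766 -1.1703703527356741
mark [0.5069 0.1106] 0.08774952376816149 2.1491389317138103
tip [0.4837 0.0052] 0.07797443751126114 -2.7194927502831794
knobtop [0.4994 0.0102] 0.06166503544044949 -2.6906814120027005
bar [ 0.5884 -0.0446] 0.08830799793090947 -1.1810470956816865
scene mark [0.5087 0.1117 0.1515]
scene knob top [0.5012 0.0108 0.205 ] hub [0.5513 0.0358 0.163 ]
```

```bash
cat >> h.py <<'E'
from scipy.spatial.transform import Rotation as Ro
C=np.array([.554,.037])
def st():
    o=robot.get_obs(); R=Ro.from_euler('xyz',o["ee_rot"]).as_matrix(); return o,R
def to(R,p0,targets):
    # targets: (x,y,z,yaw_of_tool_y) -> tx,ty,tz,roll
    for t in targets:
        d=R.T@(np.array(t[:3])-p0)
        ya=np.arctan2(R[1,1],R[0,1]); # rolling + about tool x (down) turns tool y clockwise from above
        roll=-(t[3]-ya); roll=(roll+np.pi)%(2*np.pi)-np.pi
        print(np.round(d,4),round(roll,3))
E
python3 - <<'E'
from h import *
o,R=st();print(o["time"],o["tool_pos"]);print(R,np.arctan2(R[1,1],R[0,1]))
E
```

```text
0.2 [ 0.1889 -0.5162  0.2047]
[[-0.0003  0.3436 -0.9391]
 [ 0.0014 -0.9391 -0.3436]
 [-1.     -0.0014 -0.0002]] -1.2200115308673751
```

```bash
python3 - <<'E'
from h import *
o,R=st();to(R,o["tool_pos"],[(.514,-.024,.245,.44)])
E
```

```text
[-0.0397 -0.3505 -0.4744] -1.66
```

Emit:
{"op": "send_rows", "data": {
  "increments": [
    [-1,-0.04,-0.03,-0.04,0],
    [-1,-0.04,-0.35,-0.474,-1.66],
    [-1,-0.04,-0.35,-0.474,-1.66],
    [-1,-0.04,-0.35,-0.474,-1.66],
    [-1,-0.04,-0.35,-0.474,-1.66]
  ]
}}

```text
time: 0.62
tool_pos: [0.2992, -0.3486, 0.2357]
ee_rot: [1.926, 1.57, -0.36]
wrist_force: [1.2, -0.8, 0.1]
width: 0.0643
```

```bash
python3 - <<'E'
from h import *
o,R=st();print(o["tool_pos"],o["width"],o["joint_positions"]);to(R,o["tool_pos"],[(.514,-.024,.245,.44)])
E
```

```text
[ 0.2992 -0.3486  0.2357] 0.06429064262287486 [-0.9852 -0.1203  1.5159  0.0002  1.7457 -0.2704]
[-0.0093 -0.0506 -0.386 ] -1.155
```

Emit:
{"op": "send_rows", "data": {
  "increments": [
    [-1,-0.009,-0.05,-0.386,-1.15],
    [-1,-0.009,-0.05,-0.386,-1.15],
    [-1,-0.009,-0.05,-0.386,-1.15],
    [-1,-0.009,-0.05,-0.386,-1.15],
    [-1,-0.009,-0.05,-0.386,-1.15]
  ]
}}

```text
time: 1.03
tool_pos: [0.4153, -0.1754, 0.2406]
ee_rot: [1.005, 1.57, -0.655]
wrist_force: [-0.2, -0.1, -0.8]
width: 0.0306
```

```bash
python3 - <<'E'
from h import *
o,R=st();print(o["tool_pos"],o["width"],o["joint_positions"]);to(R,o["tool_pos"],[(.514,-.024,.245,.44)])
E
```

```text
[ 0.4153 -0.1754  0.2406] 0.030632495624928365 [-0.5254 -0.1402  1.5238 -0.0001  1.7574 -0.4364]
[-0.0044  0.0848 -0.1595] -0.529
```

Emit:
{"op": "send_rows", "data": {
  "increments": [
    [-1,-0.004,0.085,-0.16,-0.53],
    [-1,-0.004,0.085,-0.16,-0.53],
    [-1,-0.004,0.085,-0.16,-0.53],
    [-1,-0.004,0.085,-0.16,-0.53],
    [-1,-0.004,0.085,-0.16,-0.53]
  ]
}}

```text
time: 1.45
tool_pos: [0.5162, -0.0216, 0.2439]
ee_rot: [2.627, 1.569, 1.501]
wrist_force: [-0.8, -0.4, -0.6]
width: 0.0009
```

```bash
python3 - <<'E'
from h import *
o,R=st();print(o["tool_pos"],o["width"],o["joint_positions"]);to(R,o["tool_pos"],[(.514,-.024,.245,.44),(.514,-.024,.175,.44)])
for n in("top","scene"):
    i=robot.snapshot(n)["image"][:,:,::-1]; cv2.imwrite(f"pics/{n}1.png",i)
E
```

```text
[ 0.5162 -0.0216  0.2439] 0.0009190331309284652 [-0.153   0.0083  1.3774  0.0022  1.756  -0.5974]
[-0.0011 -0.003   0.0013] 0.005
[ 0.0689 -0.0031  0.0014] 0.005
```

View pics/scene1.png

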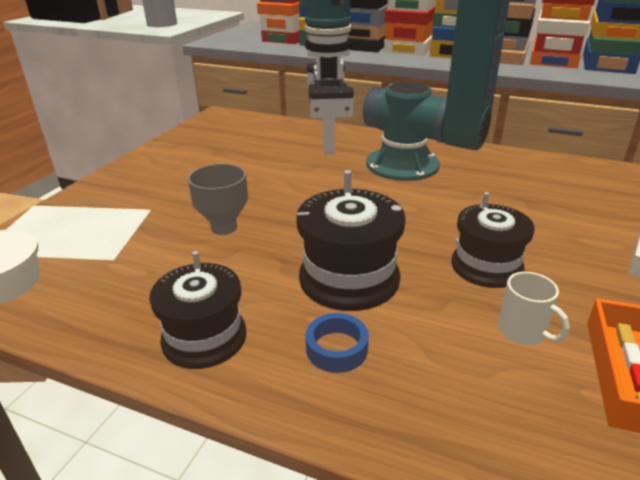

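View pics/top1.png

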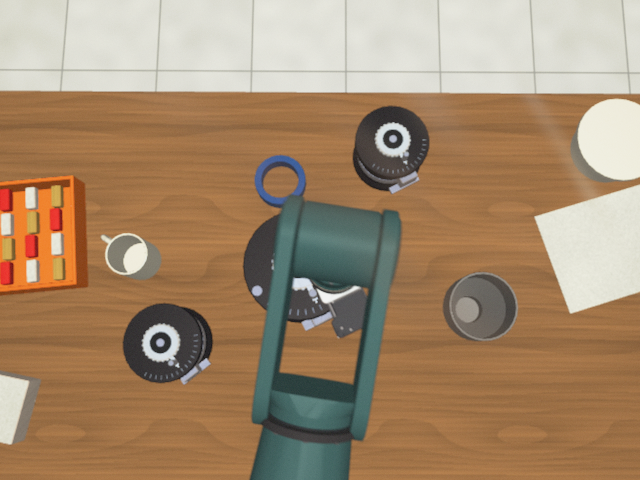

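```bash
python3 - <<'E'
from h import *
s=robot.snapshot("scene");o=robot.get_obs();print(pj(s,o["tool_pos"]),pj(s,[.498,.0105,.205]),o["tool_pos"])
E
```

```text
[326.5661 151.6939] [347.6751 170.3073] [ 0.5146 -0.0252  0.2439]
```

Emit:
{"op": "send_rows", "data": {
  "increments": [
    [-1,0.035,0,0,0],
    [-1,0.069,0,0,0],
    [-1,0.069,0,0,0],
    [-1,0.069,0,0,0]
  ]
}}

```text
time: 1.93
tool_pos: [0.5123, -0.0271, 0.1734]
ee_rot: [-2.085, 1.565, 3.06]
wrist_force: [0.0, 1.1, 1.5]
width: 0.0007
```

```bash
cat >> h.py <<'E'
def push(thetas,off,z=.175,rk=.062):
    """targets for lever angle theta (rad world), finger centre off behind knob centre"""
    out=[]
    for t in thetas:
        d=np.array([np.sin(t),-np.cos(t)]); p=C+rk*np.array([np.cos(t),np.sin(t)])-off*d
        out.append((p[0],p[1],z,np.arctan2(d[1],d[0])-np.pi/2))
    return out
E
python3 - <<'E'
from h import *
o,R=st();print(o["tool_pos"],o["width"],o["wrist_force"],np.arctan2(R[1,1],R[0,1]))
to(R,o["tool_pos"],push([3.583],.022)+push([3.58,3.46,3.34,3.22,3.1],.015))
E
```

```text
[ 0.5123 -0.0271  0.1734] 0.0006771999598203355 [0.0204 1.123  1.4954] 0.4325966248877053
[-0.0016  0.0029 -0.0182] -0.009
[-0.0015  0.0028 -0.0254] -0.006
[-0.0015  0.0014 -0.0329] 0.114
[-0.0015  0.0009 -0.0405] 0.234
[-0.0015  0.0014 -0.0481] 0.354
[-0.0014  0.0027 -0.0557] 0.474
```

Emit:
{"op": "send_rows", "data": {
  "increments": [
    [-1,-0.0015,0.003,-0.018,0],
    [-1,-0.0015,0.003,-0.0255,0],
    [-1,-0.0015,0.0015,-0.033,0.114],
    [-1,-0.0015,0.001,-0.0405,0.234],
    [-1,-0.0015,0.0015,-0.048,0.354]
  ]
}}

```text
time: 2.35
tool_pos: [0.4972, 0.0161, 0.1804]
ee_rot: [0.919, 1.563, -0.578]
wrist_force: [2.5, -3.7, -1.3]
width: 0.0004
```

```bash
python3 - <<'E'
from h import *
o,R=st();print(o["tool_pos"],o["width"],o["wrist_force"],np.arctan2(R[1,1],R[0,1]))
to(R,o["tool_pos"],push([3.22,3.1,2.98,2.86,2.74],.015))
for n in("top","scene"):
    i=robot.snapshot(n)["image"][:,:,::-1]; cv2.imwrite(f"pics/{n}2.png",i)
i=cv2.imread("pics/scene2.png");cv2.imwrite("pics/z2.png",cv2.resize(i[125:265,285:420],(579,600),interpolation=cv2.INTER_CUBIC))
E
```

```text
[0.4972 0.0161 0.1804] 0.0003955832462014766 [ 2.5314 -3.659  -1.3419] 0.07332797839803082
[ 0.0054 -0.0038 -0.0014] -0.005
[ 0.0053 -0.0052 -0.0089] 0.115
[ 0.0053 -0.0057 -0.0165] 0.235
[ 0.0052 -0.0052 -0.0242] 0.355
[ 0.0052 -0.0039 -0.0317] 0.475
```

View pics/z2.png

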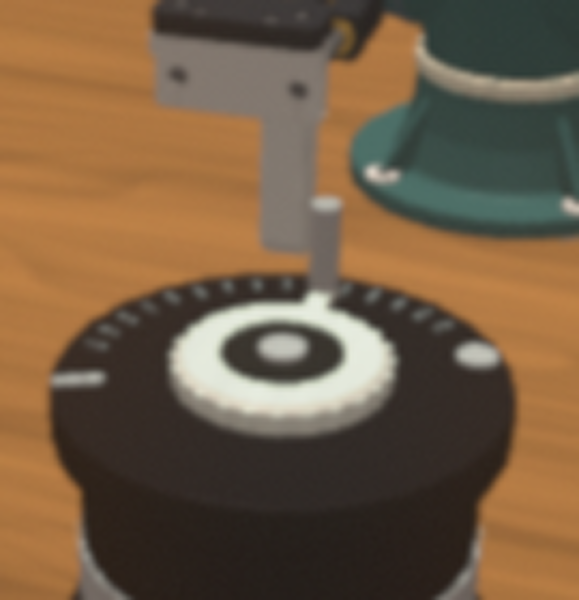

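```bash
python3 - <<'E'
from h import *
o,R=st();print(o["tool_pos"],o["wrist_force"],np.arctan2(R[1,1],R[0,1]))
to(R,o["tool_pos"],push([3.1,2.98,2.86,2.74,2.62],.015))
E
```

```text
[0.4969 0.0176 0.1802] [ 0.0571 -0.7697  0.8879] 0.08136743236779546
[ 0.0051 -0.0049 -0.0074] 0.123
[ 0.0051 -0.0053 -0.015 ] 0.243
[ 0.0051 -0.0048 -0.0227] 0.363
[ 0.0051 -0.0034 -0.0302] 0.483
[ 0.0051 -0.0011 -0.0375] 0.603
```

Emit:
{"op": "send_rows", "data": {
  "increments": [
    [-1,0.004,-0.005,-0.0075,0.12],
    [-1,0.004,-0.0055,-0.015,0.24],
    [-1,0.004,-0.005,-0.0225,0.36],
    [-1,0.004,-0.0035,-0.03,0.48],
    [-1,0.004,-0.001,-0.0375,0.6]
  ]
}}

```text
time: 2.87
tool_pos: [0.4924, 0.0538, 0.1755]
ee_rot: [1.33, 1.567, -0.764]
wrist_force: [-1.5, -3.3, 1.9]
width: 0.0004
```

```bash
python3 - <<'E'
from h import *
i=robot.snapshot("scene")["image"][:,:,::-1]; i=robot.snapshot("scene")["image"][:,:,::-1]
o,R=st();print(o["tool_pos"],o["wrist_force"],np.arctan2(R[1,1],R[0,1]))
to(R,o["tool_pos"],push([2.7,2.6,2.5,2.4,2.3,2.25],.015))
cv2.imwrite("pics/z3.png",cv2.resize(i[125:265,285:420],(579,600),interpolation=cv2.INTER_CUBIC))
E
```

```text
[0.4928 0.0552 0.1751] [-0.3664 -0.7137  0.7977] -0.5155480498867798
[0.0001 0.0015 0.0052] -0.074
[ 0.0001 -0.0002 -0.001 ] 0.026
[ 0.0001 -0.0012 -0.0073] 0.126
[ 0.0001 -0.0016 -0.0137] 0.226
[ 0.0001 -0.0013 -0.02  ] 0.326
[ 0.0001 -0.001  -0.0232] 0.376
```

View pics/z3.png

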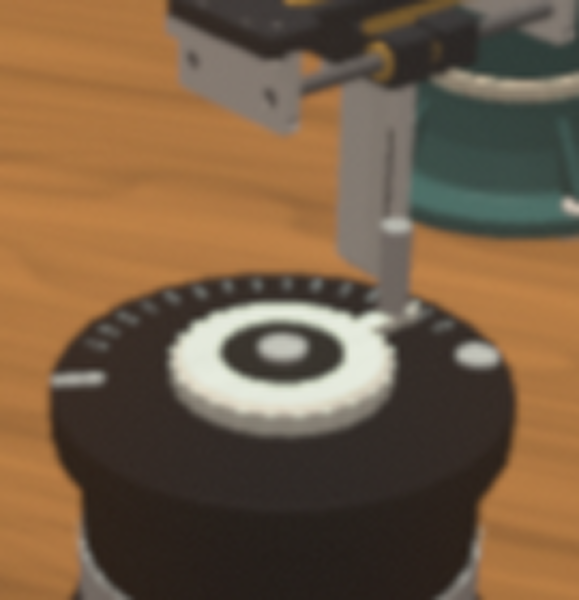

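```bash
python3 - <<'E'
from h import *
s=robot.snapshot("scene")
def q(x,y,z):return bp(s,(284.6+x/4.289,124.6+y/4.286),z)
a=q(396,225,.205);print(a)
h=q(283,347,.163);print("hub",h, "C proj crop",[(pj(s,[*C,.163])-[284.6,124.6])*4.288])
for c in(C,h[:2]):
    d=a[:2]-c;print(np.hypot(*d),np.arctan2(d[1],d[0]))
m=q(477,355,.1515)
for c in(C,h[:2]):
    d=m[:2]-c;print("mark",np.hypot(*d),np.arctan2(d[1],d[0]))
E
```

```text
[0.5055 0.07   0.205 ]
hub [0.552  0.0362 0.163 ] C proj crop [array([283.0628, 349.6686])]
0.058628792493269154 2.5447348443188185
0.057432629990429314 2.5141387005495677
mark 0.08571798984641592 2.119417051667519
mark 0.08535480556622697 2.0947521717147906
```

Emit:
{"op": "send_rows", "data": {
  "increments": [
    [-1,0,-0.001,-0.0075,0.125],
    [-1,0,-0.0015,-0.0135,0.225],
    [-1,0,-0.0015,-0.018,0.3],
    [-1,0,-0.0015,-0.02,0.326]
  ]
}}

```text
time: 3.35
tool_pos: [0.5006, 0.0727, 0.1741]
ee_rot: [1.511, 1.569, -0.903]
wrist_force: [-1.4, -1.9, 0.2]
width: 0.0005
```

```bash
python3 - <<'E'
from h import *
i=robot.snapshot("scene")["image"][:,:,::-1]; j=robot.snapshot("top")["image"][:,:,::-1];i=robot.snapshot("scene")["image"][:,:,::-1]
o,R=st();print(o["tool_pos"],o["wrist_force"],np.arctan2(R[1,1],R[0,1]))
to(R,o["tool_pos"],push([2.3,2.2,2.15],.015))
cv2.imwrite("pics/z4.png",cv2.resize(i[125:265,285:420],(579,600),interpolation=cv2.INTER_CUBIC))
cv2.imwrite("pics/t4.png",cv2.resize(j[203:338,230:366],(604,600),interpolation=cv2.INTER_CUBIC))
E
```

```text
[0.5005 0.073  0.1736] [-1.6362 -1.2424  0.1714] -0.8414603890917903
[-0.0014  0.0005 -0.0009] 0.0
[-0.0014 -0.0007 -0.0071] 0.1
[-0.0014 -0.001  -0.0103] 0.15
```

View pics/z4.png

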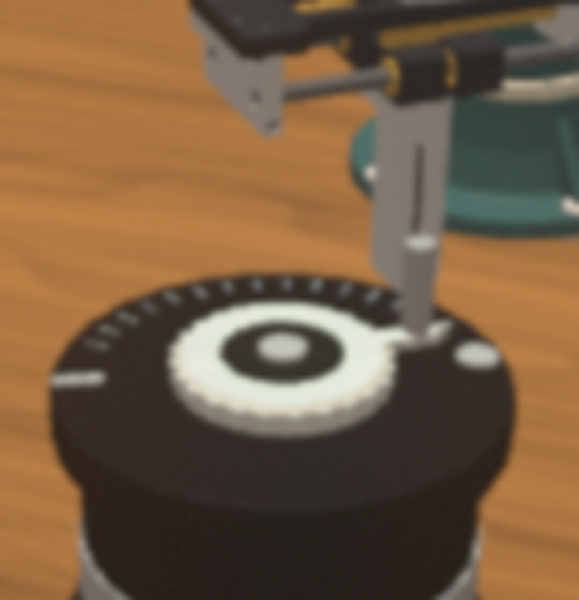

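View pics/t4.png

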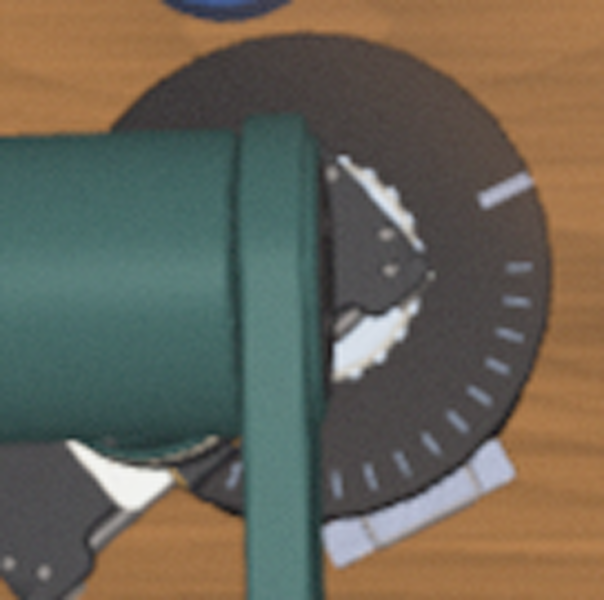

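Emit:
{"op": "send_rows", "data": {
  "increments": [
    [-1,0,0,0.03,0],
    [-1,-0.03,0,0.06,0],
    [-1,-0.07,0,0.09,0],
    [-1,-0.07,0.04,0.1,0],
    [-1,-0.07,0.08,0.1,0]
  ]
}}

```text
time: 3.92
tool_pos: [0.4787, -0.0539, 0.249]
ee_rot: [2.25, 1.56, -0.161]
wrist_force: [1.2, 0.5, -0.1]
width: 0.0005
```

```bash
python3 - <<'E'
from h import *
o,R=st();print(o["tool_pos"],o["wrist_force"],np.arctan2(R[1,1],R[0,1]))
to(R,o["tool_pos"],[(.32,-.2,.245,-.84)])
E
```

```text
[ 0.4787 -0.0539  0.249 ] [ 1.1563  0.5102 -0.0777] -0.8403589143940788
[0.0025 0.0029 0.2157] -0.0
```

Emit:
{"op": "send_rows", "data": {
  "increments": [
    [-1,0,0,0.215,0],
    [-1,0,0,0.215,0],
    [-1,0,0,0.215,0],
    [-1,0,0,0.215,0],
    [-1,0,0,0.215,0]
  ]
}}

```text
time: 4.33
tool_pos: [0.3215, -0.1918, 0.2429]
ee_rot: [2.94, 1.57, 0.529]
wrist_force: [0.9, -0.4, 0.1]
width: 0.0002
```

```bash
python3 - <<'E'
from h import *
j=robot.snapshot("top")["image"][:,:,::-1]
o,R=st();print(o["tool_pos"])
cv2.imwrite("pics/top5.png",j)
cv2.imwrite("pics/t5.png",cv2.resize(j[203:338,230:366],(604,600),interpolation=cv2.INTER_CUBIC))
E
```

```text
[ 0.3163 -0.1971  0.2432]
```

View pics/t5.png

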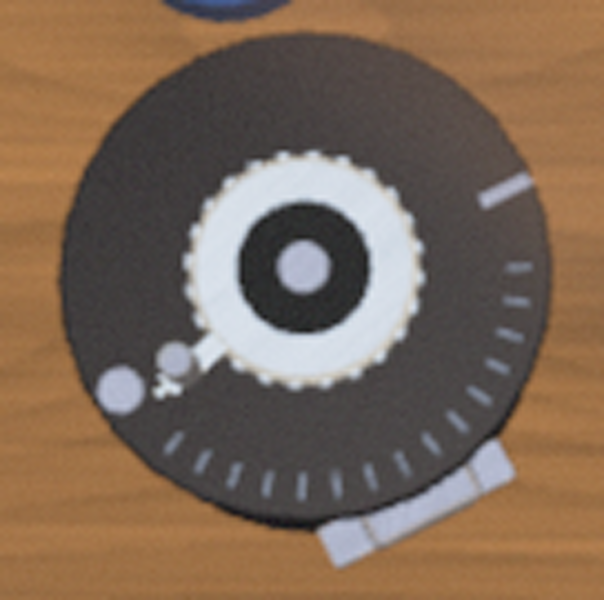

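```bash
cat > m.py <<'E'
import sys
from h import *
def meas(s,mark_px,knob_guess,tip_guess=None):
    g=cv2.cvtColor(s["image"],cv2.COLOR_RGB2GRAY)
    M=bp(s,mark_px,.1515)
    best=None
    up=cv2.GaussianBlur(g,(0,0),0.6).astype(np.float32)
    return M
Z=lambda x,y:((x+.5)/4.441+230-.5,(y+.5)/4.444+203-.5)
E
python3 - <<'E'
from m import *
s=robot.snapshot("top")
M=bp(s,(256.44,290.545),.1515)
k=bp(s,Z(175,360),.205)
for c in([.5539,.037],[.5549,.0371],[.5545,.0371]):
    c=np.array(c);f=lambda P:(round(np.hypot(*(P[:2]-c)),4),round(np.arctan2(*(P[:2]-c)[::-1]),4))
    print(c,"mark",f(M),"knob",f(k),"tips",[f(bp(s,Z(*t),.162)) for t in((157,388),(160,391),(155,393))])
# overlay predicted geometry for lever angles
g=s["image"][:,:,::-1][203:338,230:366]; big=cv2.resize(g,(816,810),interpolation=cv2.INTER_CUBIC)[300:660,100:500]
big=cv2.resize(big,(800,720),interpolation=cv2.INTER_CUBIC)[:600]
cv2.imwrite("pics/z5.png",big)
E
```

```text
[0.5539 0.037 ] mark (np.float64(0.0873), np.float64(2.139)) knob (np.float64(0.0612), np.float64(2.2824)) tips [(np.float64(0.0741), np.float64(2.2542)), (np.float64(0.0739), np.float64(2.2769)), (np.float64(0.0759), np.float64(2.2681))]
[0.5549 0.0371] mark (np.float64(0.0878), np.float64(2.1492)) knob (np.float64(0.0618), np.float64(2.2957)) tips [(np.float64(0.0746), np.float64(2.2654)), (np.float64(0.0745), np.float64(2.288)), (np.float64(0.0765), np.float64(2.279))]
[0.5545 0.0371] mark (np.float64(0.0876), np.float64(2.1454)) knob (np.float64(0.0615), np.float64(2.2908)) tips [(np.float64(0.0744), np.float64(2.2613)), (np.float64(0.0742), np.float64(2.2839)), (np.float64(0.0762), np.float64(2.275))]
```

View pics/z5.png

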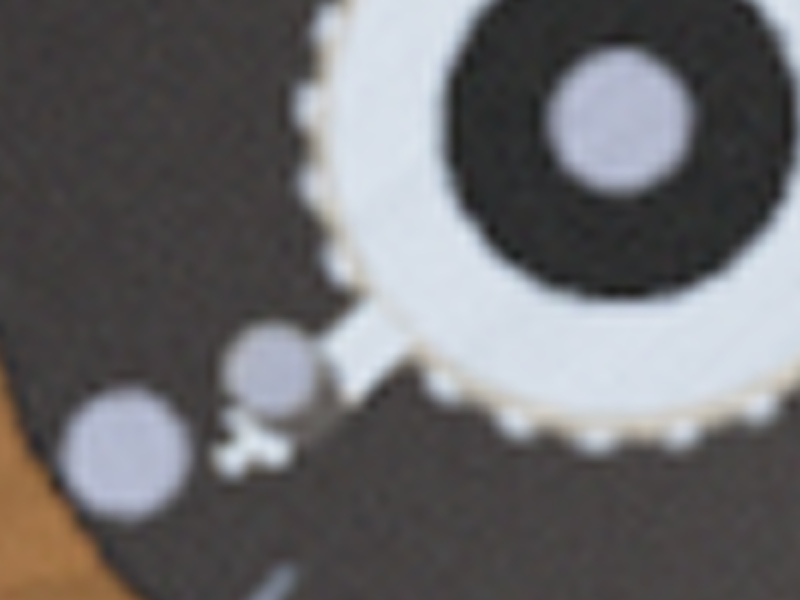

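```bash
sed -i 's/C=np.array(.*/C=np.array([.5545,.037])/' h.py; python3 - <<'E'
from h import *
o,R=st();print(o["tool_pos"],np.arctan2(R[1,1],R[0,1]))
t=push([2.22],.045,z=.245);print(t);to(R,o["tool_pos"],t)
E
```

```text
[ 0.3193 -0.1947  0.2433] -0.8524802804258826
[(np.float64(0.4811723129437845), np.float64(0.05918220708103053), 0.245, np.float64(-0.921592653589793))]
[-0.0021 -0.0846 -0.2889] 0.069
```

Emit:
{"op": "send_rows", "data": {
  "increments": [
    [-1,-0.002,-0.085,-0.289,0.07],
    [-1,-0.002,-0.085,-0.289,0.07],
    [-1,-0.002,-0.085,-0.289,0.07],
    [-1,-0.002,-0.085,-0.289,0.07],
    [-1,-0.002,-0.085,-0.289,0.07]
  ]
}}

```text
time: 4.85
tool_pos: [0.4342, -0.0117, 0.2447]
ee_rot: [3.036, 1.569, 0.553]
wrist_force: [0.4, -0.7, 0.9]
width: 0.0004
```

```bash
python3 - <<'E'
from h import *
o,R=st();print(o["tool_pos"],np.arctan2(R[1,1],R[0,1]))
t=push([2.22],.045,z=.245);print(t);to(R,o["tool_pos"],t)
E
```

```text
[ 0.4342 -0.0117  0.2447] -0.9118696560349919
[(np.float64(0.4811723129437845), np.float64(0.05918220708103053), 0.245, np.float64(-0.921592653589793))]
[-0.0002 -0.0273 -0.0806] 0.01
```

Emit:
{"op": "send_rows", "data": {
  "increments": [
    [-1,0,-0.014,-0.04,0.01],
    [-1,0,-0.027,-0.08,0.01],
    [-1,0,-0.027,-0.08,0.01],
    [-1,0,-0.027,-0.08,0.01]
  ]
}}

```text
time: 5.18
tool_pos: [0.4805, 0.0584, 0.2434]
ee_rot: [-0.993, 1.569, 2.801]
wrist_force: [-0.2, -0.8, -0.1]
width: 0.0007
```

```bash
python3 - <<'E'
from h import *
o,R=st();print(o["tool_pos"],np.arctan2(R[1,1],R[0,1]))
t=push([2.22],.045,z=.245)+push([2.22],.045);to(R,o["tool_pos"],t)
E
```

```text
[0.4805 0.0584 0.2434] -0.9178464652283672
[-0.0016 -0.0003 -0.001 ] 0.004
[ 0.0684 -0.0001 -0.0011] 0.004
```

Emit:
{"op": "send_rows", "data": {
  "increments": [
    [-1,0.035,0,0,0],
    [-1,0.068,0,0,0],
    [-1,0.068,0,0,0],
    [-1,0.068,0,0,0],
    [-1,0.068,0,0,0]
  ]
}}

```text
time: 5.6
tool_pos: [0.4808, 0.0551, 0.1785]
ee_rot: [2.495, 1.568, -0.001]
wrist_force: [0.7, -0.2, 0.6]
width: 0.0008
```

```bash
python3 - <<'E'
from h import *
o,R=st();print(o["tool_pos"],np.arctan2(R[1,1],R[0,1]))
t=push([2.285],.018)+push([2.25,2.215,2.18,2.155],.015);to(R,o["tool_pos"],t)
E
```

```text
[0.4808 0.0551 0.1785] -0.9257075325935399
[ 0.0036 -0.0019 -0.0258] -0.069
[ 0.0036 -0.0027 -0.0309] -0.034
[ 0.0036 -0.0033 -0.033 ] 0.001
[ 0.0036 -0.0038 -0.0352] 0.036
[ 0.0036 -0.0041 -0.0368] 0.061
```

```bash
cat >> h.py <<'E'
def avg(n=8):
    P=[]
    for _ in range(n): robot.snapshot("scene"); o,R=st(); P.append(o["tool_pos"])
    P=np.array(P); print("mean",P.mean(0),"sd",P.std(0),"yaw",np.arctan2(R[1,1],R[0,1]),o["wrist_force"],o["time"]); return P.mean(0),R
E
python3 - <<'E'
from h import *
p,R=avg()
t=push([2.285],.018)+push([2.25,2.215,2.18,2.155],.015);to(R,p,t)
E
```

```text
mean [0.4813 0.0555 0.1787] sd [0.0004 0.0002 0.0009] yaw -0.9249842937241513 [ 0.4358 -0.2881  0.1262] 6.0
[ 0.0038 -0.0018 -0.0251] -0.068
[ 0.0038 -0.0027 -0.0303] -0.033
[ 0.0038 -0.0032 -0.0324] 0.002
[ 0.0038 -0.0037 -0.0346] 0.037
[ 0.0038 -0.004  -0.0362] 0.062
```

Emit:
{"op": "send_rows", "data": {
  "increments": [
    [-1,0.003,-0.001,-0.018,0],
    [-1,0.003,-0.002,-0.026,0],
    [-1,0.003,-0.003,-0.03,0],
    [-1,0.003,-0.003,-0.032,0.03],
    [-1,0.003,-0.003,-0.034,0.05]
  ]
}}

```text
time: 6.42
tool_pos: [0.5048, 0.0785, 0.1733]
ee_rot: [-0.217, 1.568, -2.764]
wrist_force: [-3.6, -0.2, 1.2]
width: 0.0006
```

```bash
python3 - <<'E'
from h import *
p,R=avg(4)
t=push([2.2,2.18,2.16,2.145],.0153);to(R,p,t)
i=robot.snapshot("scene")["image"][:,:,::-1]
cv2.imwrite("pics/z6.png",cv2.resize(i[180:230,340:410],(798,570),interpolation=cv2.INTER_CUBIC))
E
```

```text
mean [0.5051 0.0788 0.1732] sd [0. 0. 0.] yaw -0.9743177336802652 [-2.2199  0.455  -0.337 ] 6.6167
[-0.0018  0.0009 -0.0001] -0.033
[-0.0018  0.0005 -0.0014] -0.013
[-0.0018  0.0002 -0.0026] 0.007
[-0.0018 -0.     -0.0035] 0.022
```

View pics/z6.png

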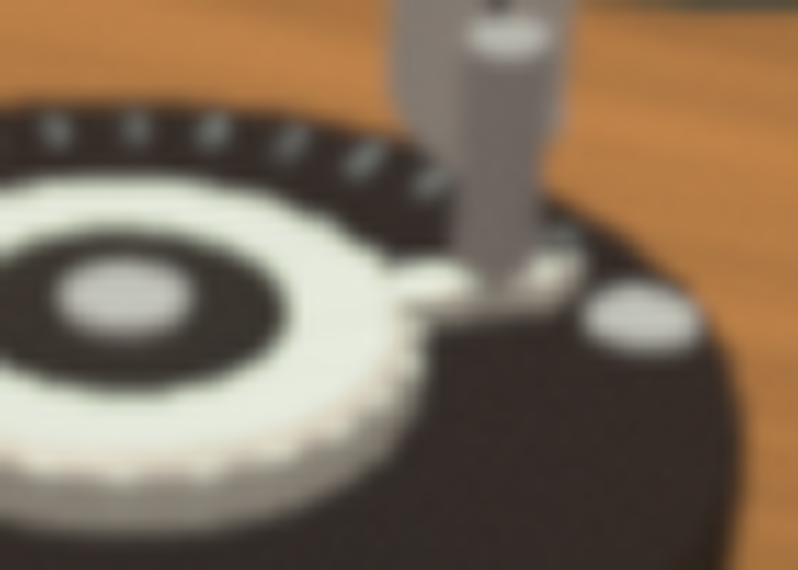

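Emit:
{"op": "send_rows", "data": {
  "increments": [
    [-1,0,0,-0.002,0],
    [-1,0,0,-0.003,0.01],
    [-1,0,0,-0.0035,0.02],
    [-1,0,0,-0.0035,0.02]
  ]
}}

```text
time: 7.0
tool_pos: [0.5083, 0.0807, 0.1732]
ee_rot: [-0.388, 1.571, -2.954]
wrist_force: [-2.6, -0.8, -0.2]
width: 0.0007
```

```bash
python3 - <<'E'
from h import *
p,R=avg(3)
t=push([2.18,2.16,2.145],.0153);to(R,p,t)
E
```

```text
mean [0.5084 0.0806 0.1732] sd [0. 0. 0.] yaw -0.994987777242587 [-2.5916 -0.4737 -0.7451] 7.15
[-0.0018  0.0002  0.0024] -0.033
[-0.0018 -0.0001  0.0012] -0.013
[-0.0018 -0.0003  0.0003] 0.002
```

Model says lever ≈ 2.14–2.15. I'll back off and check from above.

Emit:
{"op": "send_rows", "data": {
  "increments": [
    [-1,0,0,0.03,0],
    [-1,-0.03,0,0.06,0],
    [-1,-0.07,0,0.09,0],
    [-1,-0.07,0.04,0.1,0],
    [-1,-0.07,0.08,0.12,0]
  ]
}}

```text
time: 7.57
tool_pos: [0.453, -0.0477, 0.2486]
ee_rot: [2.371, 1.558, -0.191]
wrist_force: [1.8, 0.4, 0.5]
width: 0.0002
```

Emit:
{"op": "send_rows", "data": {
  "increments": [
    [-1,0,0.02,0.215,0],
    [-1,0,0.02,0.215,0],
    [-1,0,0.02,0.215,0],
    [-1,0,0.02,0.215,0],
    [-1,0,0.02,0.215,0]
  ]
}}

```text
time: 7.98
tool_pos: [0.2865, -0.1775, 0.244]
ee_rot: [1.817, 1.566, -0.748]
wrist_force: [0.7, -1.5, 0.4]
width: 0.0004
```

```bash
python3 - <<'E'
from h import *
j=robot.snapshot("top")["image"][:,:,::-1]
o,R=st();print(o["tool_pos"])
cv2.imwrite("pics/top7.png",j)
g=j[203:338,230:366]; big=cv2.resize(g,(816,810),interpolation=cv2.INTER_CUBIC)[300:660,100:500]
cv2.imwrite("pics/z7.png",cv2.resize(big,(800,720),interpolation=cv2.INTER_CUBIC)[:600])
E
```

```text
[ 0.2811 -0.1828  0.2443]
```

View pics/z7.png

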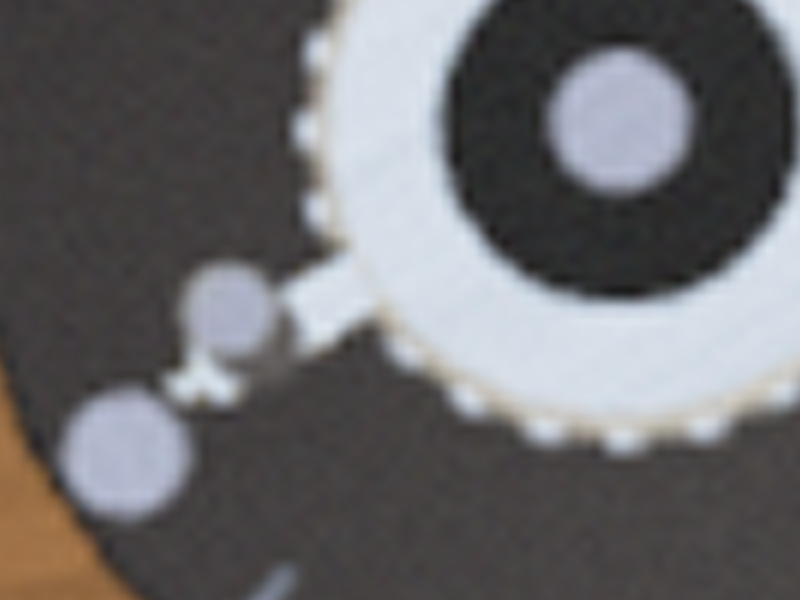

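```bash
cat > ov.py <<'E'
from h import *
def overlay(s,name,th):
    j=s["image"][:,:,::-1]; S=16; x0,y0=250,265
    big=cv2.resize(j[y0:y0+37,x0:x0+50],(800,592),interpolation=cv2.INTER_CUBIC)
    f=lambda P:tuple(np.round((pj(s,P)-[x0,y0]+.5)*S-.5).astype(int).tolist())
    def ring(c,r,z,col): cv2.polylines(big,[np.array([f([c[0]+r*np.cos(a),c[1]+r*np.sin(a),z]) for a in np.linspace(0,6.29,60)])],True,col,1)
    u=np.array([np.cos(th),np.sin(th)]);n=np.array([-u[1],u[0]])
    ring(C+.062*u,.007,.205,(0,255,0)); ring(C,.046,.163,(0,255,255))
    for w in(-.005,.005): cv2.line(big,f([*(C+.046*u+w*n),.162]),f([*(C+.07*u+w*n),.162]),(0,0,255),1)
    cv2.circle(big,f([*(C+.077*u),.162]),4,(0,0,255),1)
    M=bp(s,(256.44,290.545),.1515); ring(M[:2],.009,.1515,(255,0,0))
    cv2.line(big,f([*C,.1515]),f([*M[:2],.1515]),(255,0,0),1)
    cv2.imwrite(name,big)
E
python3 - <<'E'
from ov import *
s=robot.snapshot("top")
M=bp(s,(256.44,290.545),.1515);print(M, np.arctan2(M[1]-C[1],M[0]-C[0]),np.hypot(*(M[:2]-C)))
overlay(s,"pics/o7.png",2.145)
S=12  # z7 px -> original
W=lambda x,y:(230+((x+.5)/2+100)/6-.5,203+((y+.5)/2+300)/6-.5)
for n,p,z in(("knob",(229,310),.205),("tip",(176,385),.162),("leverbase",(330,303),.162),("mark",(126,453),.1515)):
    P=bp(s,W(*p),z);d=P[:2]-C;print(n,P,np.hypot(*d),np.arctan2(d[1],d[0]))
E
```

```text
[0.5069 0.1106 0.1515] 2.1447955251735156 0.08765034197323857
knob [0.5228 0.0898 0.205 ] 0.06157249937061195 2.1120663921021734
tip [0.5164 0.1018 0.162 ] 0.0751660631360576 2.102230429593113
leverbase [0.5285 0.0795 0.162 ] 0.04981734202305144 2.119588403066964
mark [0.5074 0.1101 0.1515] 0.08701575147397918 2.1433524426779194
```

View pics/o7.png

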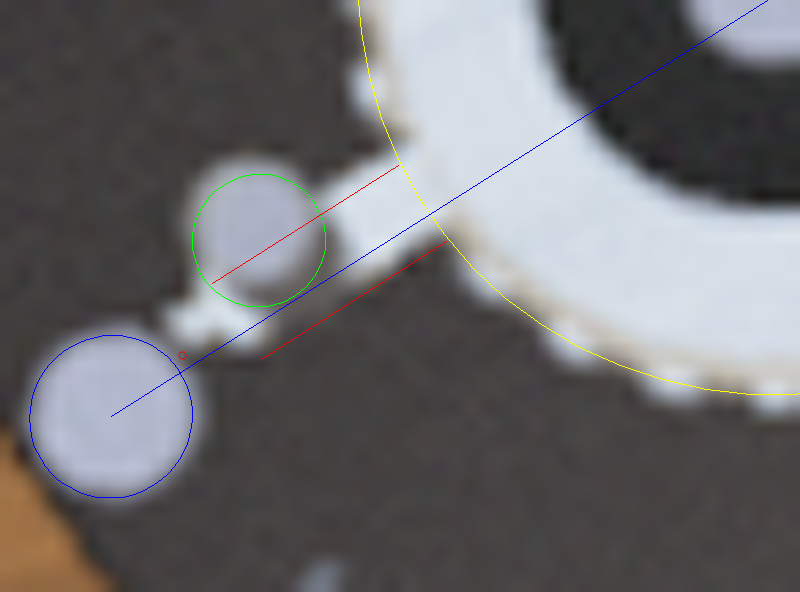

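```bash
python3 - <<'E'
from h import *
from scipy.optimize import least_squares
s=robot.snapshot("top")
ims={n:cv2.cvtColor(cv2.imread(f"pics/{n}.png"),cv2.COLOR_BGR2GRAY) for n in("top0","top5","top7")}
# black disc inner boundary & hub & collar ring: threshold -> ellipses
for n,g in ims.items():
    up=cv2.resize(g[203:338,230:366],None,fx=8,fy=8,interpolation=cv2.INTER_CUBIC)
    W=lambda x,y:(230+(x+.5)/8-.5,203+(y+.5)/8-.5)
    th=(up>135).astype(np.uint8)
    cs,h=cv2.findContours(th,cv2.RETR_CCOMP,cv2.CHAIN_APPROX_NONE)
    for c in cs:
        a=cv2.contourArea(c)
        if a<1500 or a>90000: continue
        e=cv2.fitEllipse(c); m=cv2.moments(c);cx=(m['m10']/m['m00'],m['m01']/m['m00'])
        print(n,round(a),"px",np.round(W(*cx),2),"size",np.round(np.array(e[1])/8,2),"world@.163",bp(s,W(*cx),.163)[:2],"@.1515",bp(s,W(*cx),.1515)[:2],"@.205",bp(s,W(*cx),.205)[:2])
E
```

```text
top0 22128 px [323.51 316.89] size [ 9.79 63.84] world@.163 [ 0.4604 -0.0083] @.1515 [ 0.4608 -0.0082] @.205 [ 0.4586 -0.0084]
top0 4908 px [256.65 290.34] size [ 9.78 10.  ] world@.163 [0.5063 0.1089] @.1515 [0.5073 0.1102] @.205 [0.5026 0.1039]
top0 6056 px [297.86 262.6 ] size [10.91 11.07] world@.163 [0.5554 0.0373] @.1515 [0.557  0.0378] @.205 [0.5497 0.0353]
top0 2329 px [343.58 245.22] size [ 3.31 15.6 ] world@.163 [ 0.5868 -0.0434] @.1515 [ 0.5887 -0.0438] @.205 [ 0.5797 -0.0421]
top0 45434 px [297.92 262.86] size [29.94 30.2 ] world@.163 [0.555  0.0372] @.1515 [0.5565 0.0377] @.205 [0.5493 0.0352]
top5 22332 px [323.51 316.88] size [ 9.84 63.87] world@.163 [ 0.4604 -0.0083] @.1515 [ 0.4609 -0.0082] @.205 [ 0.4586 -0.0084]
top5 4961 px [256.65 290.35] size [ 9.83 10.05] world@.163 [0.5063 0.1089] @.1515 [0.5073 0.1102] @.205 [0.5026 0.1039]
top5 6086 px [297.86 262.56] size [10.93 11.09] world@.163 [0.5555 0.0373] @.1515 [0.5571 0.0378] @.205 [0.5498 0.0353]
top5 2406 px [343.6  245.22] size [ 3.38 15.79] world@.163 [ 0.5868 -0.0435] @.1515 [ 0.5887 -0.0438] @.205 [ 0.5797 -0
[... 159 characters left out ...]
ze [29.93 30.19] world@.163 [0.5551 0.0372] @.1515 [0.5566 0.0377] @.205 [0.5493 0.0352]
top7 22174 px [323.52 316.88] size [ 9.81 63.65] world@.163 [ 0.4604 -0.0083] @.1515 [ 0.4609 -0.0083] @.205 [ 0.4586 -0.0084]
top7 4920 px [256.64 290.34] size [ 9.8 10. ] world@.163 [0.5063 0.1089] @.1515 [0.5073 0.1103] @.205 [0.5026 0.1039]
top7 6050 px [297.86 262.57] size [10.9  11.06] world@.163 [0.5555 0.0373] @.1515 [0.5571 0.0378] @.205 [0.5498 0.0353]
top7 2350 px [343.55 245.24] size [ 3.33 15.73] world@.163 [ 0.5867 -0.0434] @.1515 [ 0.5886 -0.0438] @.205 [ 0.5797 -0.042 ]
top7 45511 px [297.93 262.83] size [29.93 30.25] world@.163 [0.555  0.0372] @.1515 [0.5566 0.0377] @.205 [0.5493 0.0352]
```

```bash
python3 - <<'E'
from h import *
s=robot.snapshot("top")
A=np.array([.555,.0372])
def polar(g,z,ths,rs):
    mx=np.zeros((len(rs),len(ths)),np.float32);my=mx.copy()
    for i,r in enumerate(rs):
        for k,t in enumerate(ths):
            mx[i,k],my[i,k]=pj(s,[A[0]+r*np.cos(t),A[1]+r*np.sin(t),z])
    return cv2.remap(g,mx,my,cv2.INTER_CUBIC)
for n,th0 in(("top5",2.28),("top7",2.12)):
    g=cv2.cvtColor(cv2.imread(f"pics/{n}.png"),cv2.COLOR_BGR2GRAY)
    ths=np.linspace(th0-.25,th0+.25,201); rs=np.arange(.045,.1,.0005)
    p=polar(g,.162,ths,rs)
    if n=="top7": cv2.imwrite("pics/p7.png",cv2.resize(p,(800,550),interpolation=cv2.INTER_CUBIC))
    for r in np.arange(.0495,.0795,.002):
        row=p[int(round((r-.045)/.0005))].astype(float); on=row>120
        # edges at half level
        idx=np.where(on)[0]
        if len(idx): print(n,round(r,4),"edges",ths[idx[0]].round(3),ths[idx[-1]].round(3),"mid",((ths[idx[0]]+ths[idx[-1]])/2).round(4),"w mm",round((ths[idx[-1]]-ths[idx[0]])*r*1e3,1))
    q=polar(g,.1515,np.linspace(1.95,2.35,201),np.arange(.08,.096,.001)); w=np.clip(q.astype(float)-110,0,None)
    print("mark",(w.sum(0)*np.linspace(1.95,2.35,201)).sum()/w.sum())
    q=polar(g,.205,ths,np.arange(.056,.067,.0005)); on=q>120
    for r in(.058,.060,.062,.064):
        row=q[int(round((r-.056)/.0005))];idx=np.where(row>110)[0];print("knob",r,ths[idx[0]].round(3),ths[idx[-1]].round(3),(ths[idx[0]]+ths[idx[-1]])/2)
E
```

```text
top5 0.0495 edges 2.185 2.405 mid 2.295 w mm 10.9
top5 0.0515 edges 2.19 2.398 mid 2.2938 w mm 10.7
top5 0.0535 edges 2.192 2.398 mid 2.295 w mm 11.0
top5 0.0555 edges 2.172 2.398 mid 2.285 w mm 12.5
top5 0.0575 edges 2.115 2.378 mid 2.2462 w mm 15.1
top5 0.0595 edges 2.095 2.3 mid 2.1975 w mm 12.2
top5 0.0615 edges 2.085 2.31 mid 2.1975 w mm 13.8
top5 0.0635 edges 2.088 2.305 mid 2.1962 w mm 13.8
top5 0.0655 edges 2.1 2.292 mid 2.1962 w mm 12.6
top5 0.0675 edges 2.122 2.362 mid 2.2425 w mm 16.2
top5 0.0695 edges 2.207 2.372 mid 2.29 w mm 11.5
top5 0.0715 edges 2.21 2.358 mid 2.2838 w mm 10.5
top5 0.0735 edges 2.26 2.325 mid 2.2925 w mm 4.8
top5 0.0755 edges 2.255 2.325 mid 2.29 w mm 5.3
mark 2.14974510658613
knob 0.058 2.198 2.482 2.34
knob 0.06 2.182 2.405 2.2937499999999997
knob 0.062 2.18 2.412 2.2962499999999997
knob 0.064 2.19 2.395 2.2924999999999995
top7 0.0495 edges 2.008 2.23 mid 2.1188 w mm 11.0
top7 0.0515 edges 2.013 2.23 mid 2.1212 w mm 11.2
top7 0.0535 edges 2.015 2.232 mid 2.1238 w mm 11.6
top7 0.0555 edges 2.022 2.225 mid 2.1238 w mm 11.2
top7 0.0575 edges 1.963 2.208 mid 2.085 w mm 14.1
top7 0.0595 edges 1.932 2.122 mid 2.0275 w mm 11.3
top7 0.0615 edges 1.918 2.133 mid 2.025 w mm 13.2
top7 0.0635 edges 1.912 2.135 mid 2.0238 w mm 14.1
top7 0.0655 edges 1.918 2.125 mid 2.0213 w mm 13.6
top7 0.0675 edges 1.935 2.192 mid 2.0637 w mm 17.4
top7 0.0695 edges 1.973 2.202 mid 2.0875 w mm 16.0
top7 0.0715 edges 2.058 2.188 mid 2.1225 w mm 9.3
top7 0.0735 edges 2.085 2.158 mid 2.1212 w mm 5.3
top7 0.0755 edges 2.085 2.15 mid 2.1175 w mm 4.9
mark 2.149635009430042
knob 0.058 2.028 2.228 2.1275000000000004
knob 0.06 2.013 2.24 2.12625
knob 0.062 2.008 2.24 2.1237500000000002
knob 0.064 2.018 2.228 2.1225
```

View pics/p7.png

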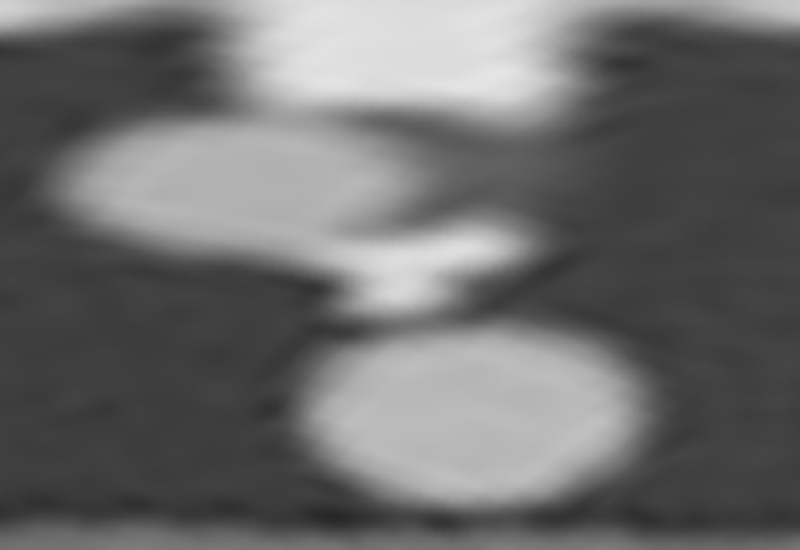

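```bash
sed -i 's/C=np.array(.*/C=np.array([.555,.0372])/' h.py; python3 - <<'E'
from h import *
o,R=st();print(o["tool_pos"],np.arctan2(R[1,1],R[0,1]))
t=push([2.13],-.038,z=.25);print(t);to(R,o["tool_pos"],t)
E
```

```text
[ 0.2873 -0.1775  0.2441] -0.9993618645752854
[(np.float64(0.5543200549924532), np.float64(0.10991545691795324), 0.25, np.float64(-1.0115926535897932))]
[-0.0056 -0.0973 -0.3801] 0.012
```

Emit:
{"op": "send_rows", "data": {
  "increments": [
    [-1,-0.006,-0.097,-0.38,0.01],
    [-1,-0.006,-0.097,-0.38,0.01],
    [-1,-0.006,-0.097,-0.38,0.01],
    [-1,-0.006,-0.097,-0.38,0.01],
    [-1,-0.006,-0.097,-0.38,0.01]
  ]
}}

```text
time: 8.6
tool_pos: [0.4307, -0.0191, 0.2468]
ee_rot: [2.583, 1.569, 0.012]
wrist_force: [-0.7, -1.3, 0.1]
width: 0.0001
```

```bash
python3 - <<'E'
from h import *
o,R=st();print(o["tool_pos"],np.arctan2(R[1,1],R[0,1]))
t=push([2.13],-.038,z=.25);to(R,o["tool_pos"],t)
E
```

```text
[ 0.4307 -0.0191  0.2468] -1.0007892638637272
[-0.003  -0.0419 -0.1737] 0.011
```

Emit:
{"op": "send_rows", "data": {
  "increments": [
    [-1,-0.003,-0.042,-0.174,0.01],
    [-1,-0.003,-0.042,-0.174,0.01],
    [-1,-0.003,-0.042,-0.174,0.01],
    [-1,-0.003,-0.042,-0.174,0.01],
    [-1,-0.003,-0.042,-0.174,0.01]
  ]
}}

```text
time: 9.02
tool_pos: [0.5557, 0.1133, 0.2474]
ee_rot: [-2.001, 1.568, 1.705]
wrist_force: [-0.1, -1.8, 0.4]
width: 0.0006
```

```bash
python3 - <<'E'
from h import *
p,R=avg(4)
to(R,p,push([2.13],-.038,z=.25)+push([2.13],-.03,z=.175))
E
```

```text
mean [0.554  0.1101 0.248 ] sd [0.0011 0.002  0.0007] yaw -1.011380836361095 [-0.857  -0.2568  0.523 ] 9.2167
[-0.002   0.0003 -0.0002] 0.0
[0.073  0.0004 0.0077] 0.0
```

Emit:
{"op": "send_rows", "data": {
  "increments": [
    [-1,0.035,0,0,0],
    [-1,0.071,0,0,0],
    [-1,0.071,0,0,0],
    [-1,0.071,0,0,0],
    [-1,0.071,0,0,0]
  ]
}}

```text
time: 9.63
tool_pos: [0.5536, 0.1054, 0.1811]
ee_rot: [2.65, 1.567, 0.064]
wrist_force: [0.3, -0.2, 0.6]
width: 0.0007
```

```bash
python3 - <<'E'
from h import *
p,R=avg(4)
to(R,p,push([2.121]*4,-.0172)+push([2.121],-.0128)+push([2.15],-.0128)+push([2.15],-.0172))
i=robot.snapshot("scene")["image"][:,:,::-1]
cv2.imwrite("pics/z8.png",cv2.resize(i[160:230,340:438],(784,560),interpolation=cv2.INTER_CUBIC))
E
```

```text
mean [0.5546 0.1056 0.1824] sd [0.0001 0.     0.0003] yaw -1.0153637088973309 [-0.3776 -0.1062  0.3257] 9.8333
[ 0.0072 -0.0036  0.0183] 0.005
[ 0.0072 -0.0036  0.0183] 0.005
[ 0.0072 -0.0036  0.0183] 0.005
[ 0.0072 -0.0036  0.0183] 0.005
[ 0.0072 -0.0036  0.0227] 0.005
[ 0.0072 -0.004   0.0245] -0.024
[ 0.0072 -0.0041  0.0201] -0.024
```

View pics/z8.png

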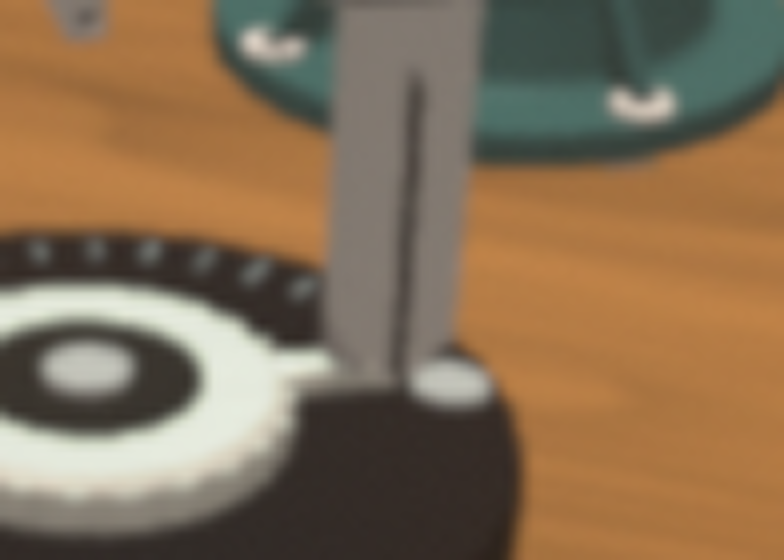

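Emit:
{"op": "send_rows", "data": {
  "increments": [
    [-1,0.004,-0.002,0.008,0],
    [-1,0.004,-0.0035,0.014,0],
    [-1,0.004,-0.0035,0.016,0],
    [-1,0.004,-0.0035,0.016,0]
  ]
}}

```text
time: 10.22
tool_pos: [0.5374, 0.1, 0.1753]
ee_rot: [2.562, 1.57, -0.024]
wrist_force: [0.4, -0.6, -0.1]
width: 0.0006
```

```bash
python3 - <<'E'
from h import *
p,R=avg(4)
to(R,p,push([2.121],-.0172)+push([2.121],-.0128)+push([2.15],-.0128)+push([2.15],-.0172))
E
```

```text
mean [0.5377 0.1002 0.175 ] sd [0.     0.     0.0002] yaw -1.0150730493904812 [-0.2134  0.3847  0.4788] 10.4167
[-0.      0.0008  0.001 ] 0.006
[-0.      0.0007  0.0054] 0.006
[-0.      0.0004  0.0072] -0.023
[-0.      0.0003  0.0028] -0.023
```

Emit:
{"op": "send_rows", "data": {
  "increments": [
    [-1,0,0,0.0005,0],
    [-1,0,0,0.001,0]
  ]
}}

```text
time: 10.58
tool_pos: [0.5367, 0.0997, 0.1745]
ee_rot: [0.449, 1.571, -2.137]
wrist_force: [0.1, -0.0, 0.2]
width: 0.0006
```

Emit:
{"op": "send_rows", "data": {
  "increments": [
    [-1,0,0,0.0005,0],
    [-1,0,0,0.001,0]
  ]
}}

```text
time: 10.75
tool_pos: [0.5357, 0.0991, 0.1744]
ee_rot: [0.155, 1.571, -2.43]
wrist_force: [-0.9, 0.7, -0.9]
width: 0.0006
```

```bash
python3 - <<'E'
from h import *
p,R=avg(3)
to(R,p,push([2.121],-.0172))
E
```

```text
mean [0.5357 0.0991 0.1745] sd [0. 0. 0.] yaw -1.0150308870824158 [ 0.2873 -0.3382  0.2834] 10.9
[-0.0005  0.0009 -0.0013] 0.006
```

Emit:
{"op": "send_rows", "data": {
  "increments": [
    [-1,0,0,0.0005,0],
    [-1,0,0,0.001,0],
    [-1,0,0,0.001,0]
  ]
}}

```text
time: 11.15
tool_pos: [0.5353, 0.0989, 0.1745]
ee_rot: [2.999, 1.569, 0.414]
wrist_force: [1.4, 1.4, -1.6]
width: 0.0008
```

Emit:
{"op": "send_rows", "data": {
  "increments": [
    [-1,0,0,0.0005,0],
    [-1,0,0,0.001,0],
    [-1,0,0,0.001,0]
  ]
}}

```text
time: 11.4
tool_pos: [0.5341, 0.0983, 0.1745]
ee_rot: [-2.735, 1.57, 0.963]
wrist_force: [2.4, 2.0, -1.0]
width: -0.0001
```

```bash
python3 - <<'E'
from h import *
p,R=avg(3)
to(R,p,push([2.121],-.0128)+push([2.15],-.0128))
E
```

```text
mean [0.534  0.0983 0.1745] sd [0. 0. 0.] yaw -1.014896222688478 [ 2.1322  2.3559 -0.7544] 11.55
[-0.0005  0.001   0.0013] 0.006
[-0.0005  0.0007  0.0031] -0.023
```

Emit:
{"op": "send_rows", "data": {
  "increments": [
    [-1,0,0,-0.02,0],
    [-1,-0.01,0,-0.03,0],
    [-1,-0.045,0,-0.03,0],
    [-1,-0.08,0,-0.03,0],
    [-1,-0.08,0,-0.03,0]
  ]
}}

```text
time: 11.97
tool_pos: [0.5618, 0.1138, 0.2628]
ee_rot: [2.594, 1.559, 0.008]
wrist_force: [0.2, 0.4, 1.7]
width: 0.0005
```

```bash
python3 - <<'E'
from h import *
o,R=st();print(o["tool_pos"])
to(R,o["tool_pos"],[(.29,-.18,.255,-1.01)])
E
```

```text
[0.5618 0.1138 0.2628]
[0.0045 0.1062 0.3859] -0.005
```

Emit:
{"op": "send_rows", "data": {
  "increments": [
    [-1,0,0.106,0.386,0],
    [-1,0,0.106,0.386,0],
    [-1,0,0.106,0.386,0],
    [-1,0,0.106,0.386,0],
    [-1,0,0.106,0.386,0]
  ]
}}

```text
time: 12.38
tool_pos: [0.4158, -0.0402, 0.2544]
ee_rot: [0.244, 1.569, -2.341]
wrist_force: [0.2, -0.9, 0.0]
width: 0.0007
```

Emit:
{"op": "send_rows", "data": {
  "increments": [
    [-1,0,0.05,0.18,0],
    [-1,0,0.05,0.18,0],
    [-1,0,0.05,0.18,0],
    [-1,0,0.05,0.18,0],
    [-1,0,0.05,0.18,0]
  ]
}}

```text
time: 12.8
tool_pos: [0.288, -0.1784, 0.2548]
ee_rot: [0.404, 1.568, -2.186]
wrist_force: [0.1, 0.1, 0.3]
width: 0.0004
```

```bash
python3 - <<'E'
from h import *
s=robot.snapshot("top");o,R=st();print(o["tool_pos"],o["time"])
im=s["image"][:,:,::-1];cv2.imwrite("pics/top9.png",im)
A=C
def polar(g,z,ths,rs):
    mx=np.zeros((len(rs),len(ths)),np.float32);my=mx.copy()
    for i,r in enumerate(rs):
        for k,t in enumerate(ths):
            mx[i,k],my[i,k]=pj(s,[A[0]+r*np.cos(t),A[1]+r*np.sin(t),z])
    return cv2.remap(g,mx,my,cv2.INTER_CUBIC)
g=cv2.cvtColor(im,cv2.COLOR_BGR2GRAY); th0=2.15
ths=np.linspace(th0-.25,th0+.25,201); rs=np.arange(.045,.1,.0005)
p=polar(g,.162,ths,rs)
for r in (.0515,.0535,.0555,.0715,.0735,.0755):
    row=p[int(round((r-.045)/.0005))]; idx=np.where(row>120)[0]; print(r,((ths[idx[0]]+ths[idx[-1]])/2).round(4),round((ths[idx[-1]]-ths[idx[0]])*r*1e3,1))
q=polar(g,.1515,ths,np.arange(.08,.096,.001)); w=np.clip(q.astype(float)-110,0,None)
print("mark",(w.sum(0)*ths).sum()/w.sum())
q=polar(g,.205,ths,np.arange(.056,.067,.0005))
for r in(.060,.062,.064):
    row=q[int(round((r-.056)/.0005))];idx=np.where(row>110)[0];print("knob",r,(ths[idx[0]]+ths[idx[-1]])/2)
from ov import overlay
overlay(s,"pics/o9.png",2.15)
E
```

```text
[ 0.2872 -0.1797  0.2548] 12.85
0.0515 2.1475 11.1
0.0535 2.1475 11.5
0.0555 2.145 11.9
0.0715 2.1412 10.9
0.0735 2.1462 5.0
0.0755 2.1475 4.9
mark 2.149745838287753
knob 0.06 2.1525
knob 0.062 2.15125
knob 0.064 2.15
```

View pics/o9.png

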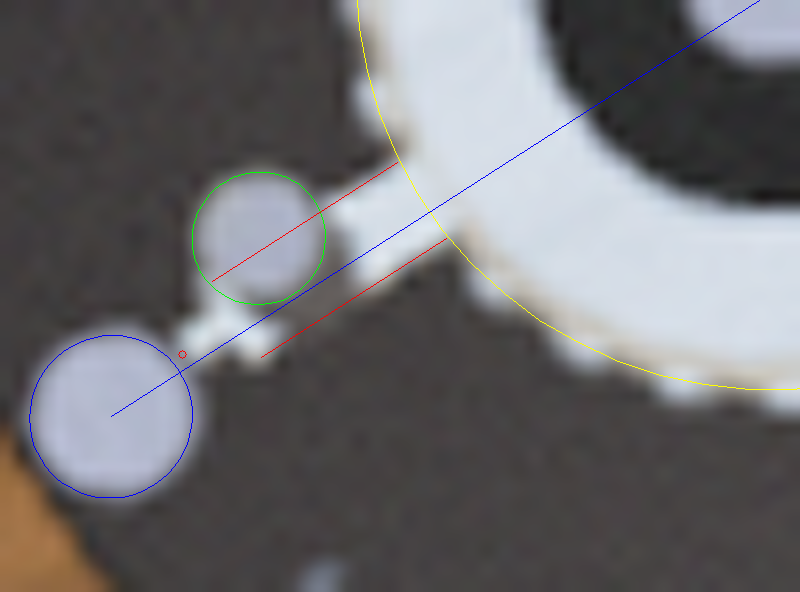

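View pics/top9.png

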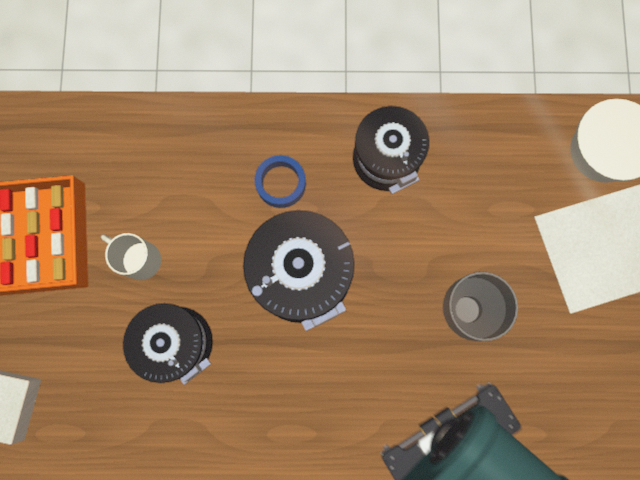

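The pointer now lines up with the round mark to within about 0.004 rad. The gripper is clear, and the hopper, mug and tape roll look unmoved, so I'm handing in.

```bash
python3 - <<'E'
from bench import robot
print(robot.close_job())
E
```

```text
the job is handed in; nothing more can be done
None
```

The lever's pointer on the largest grinder now points at the round mark, and the job is handed in at about 12.9 s of the 38 s allowed. I pushed the knob round with the outside of the shut fingers and never gripped it.

- **Overshoot, mended:** the first push went about 0.03 rad past the mark. I nudged the knob back from the other side with a force of about 3 N.
- **Last check, from the top camera:** the lever stands at about 2.147 rad and the mark at 2.150 rad. The separate readings along the lever and knob ran from 2.141 to 2.153 rad.
- **Disagreement:** the scene camera placed the mark, knob and hub 2 to 4 mm from where the top camera did. I trusted the top view because its measurements agreed with each other.
- **Other objects:** the hopper, mug and tape roll look unmoved in the last picture. The arm was well clear and touching nothing.

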